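# Free the spool on the left-hand-threaded winder spindle

### The arm

A 6-joint arm with a two-finger parallel gripper is mounted at the origin on the work surface. World frame = base frame: x ahead of the robot, y to its left, z up, the work surface at z = 0. Lengths are in m, angles in rad, forces in N, time in s.
With the tool pointing down it reaches from about 0.4 to 0.825 m from the base axis. Payload 7 kg.
Tool frame: the origin (TCP) lies at the very end of the fingers, on their centre line; the grasp point (between the pads) lies 19 mm behind it; z points along the fingers, y is the line along which they close (so a half turn about z gives the same grasp; the last joint's range is limited). The gripper opens to 88 mm and grips with 3 to 60 N. Pads are 19 mm wide; open, the fingers measure 130 mm over their backs; the gripper's body (78 mm by 193 mm) begins 47 mm behind the grasp point.
Start: joints at [-0.815, 0.359, 0.012, 0, -1.224, -0.288], TCP at [0.304, -0.602, 0.227] pointing down, gripper open.
Joint ranges: [-3.07, 3.07], [-1.43, 2.12], [-1.02, 1.25], [-3.03, 1.67], [-3.05, -0], [-3.03, 3.03]. Speed limits (rad/s): [2.39, 2.39, 3.01, 3.14, 3.14, 3.14].

### API

Orientations are given as a unit quaternion [x, y, z, w].
In Python, from rig import robot, eyes gives the robot as it stands.
- The arm moves only by the tool drive_tool, never from a script. Its argument "targets" is a list of rows, each a list of 2 entries, a list of its own where there are three numbers: the shift along the tool's x, y, z in m, then the turn about the tool's z in degrees. In form: [[[dx, dy, dz], yaw], ...]. A call has 1 to 5 rows; each row is the pose to reach, as a shift and turn from the pose commanded when the call began, along the tool's axes at that moment; what a row does not reach only later rows make up. A row lasts 1/12 s, in which the tool goes at most 41.7 mm and 7.16 degrees, less where a joint would pass 70% of its speed; a pose out of reach is approached as far as the arm can. A call with a gripper value outside its range is refused whole. "fingers" is the opening, from 0 (shut) to 1 (fully open), set as the call begins (left out, the last holds). The fingers move at their own pace and stop on an object; "newtons" is the grip in N (left out, the last holds). Time passes only in rows, so rows that repeat a pose let the fingers close. It gives the time, the measured TCP pose, the force, the opening and the grip force at its end, in the units of the state.
- robot.get_state(): the state, without advancing time (a new reading comes with each control period).
- eyes.camera(name): name is "scene" or "top" or "wrist"; returns (picture, depth): 420x560x3 uint8, red, green, blue; 420x560 float32, m along the optical axis (not along the pixel's ray), 0 where there is no reading.
- eyes.get_calibration(name): a dict with "fx", "fy", "cx", "cy" (pixels), "rvec" (rotation vector, rad) and "tvec" (3), from world to camera coordinates, as OpenCV has them. Camera axes: x right, y down, z forward; pixel columns grow to the right and rows downward; lengths in m; the calibration is good to about 2 mm. The wrist camera is an equidistant fisheye: a pixel r from the principal point sees the ray r / f radians off the axis. A picture is of the moment at which its call begins: read the wrist's pose just before it. get_calibration takes no time and is no camera call; for the wrist camera it gives the pose at the moment of the call.
- robot.sign_off(): hands the job in; it is judged then, once.
The state is a dict: "clock": time; "joint_positions": joint angles; "joint_velocities": joint speeds; "joint_efforts": joint torques, N m; "ee_pos": TCP position; "ee_rot": TCP orientation; "force": force on the tool from outside, world axes, zero at the start; "torque": the same for the moment, N m; "gripper_width": finger opening in m; "gripper_force": force on a finger pad.
Only numpy, scipy, OpenCV 4.12 (cv2) and the standard library are available. Lean on these libraries where they do the work, as an engineer would, in place of code of your own. Each camera call takes 0.05 s, during which the arm holds its last target. There are 200 camera calls.

### The job

Two winder spindles stand on the bench, alike to the eye, each clamping its spool with a T-handled nut over a slotted fork plate; one nut has a left-hand thread, the other a right-hand thread. Try the nuts gently to learn which way each gives (a nut forced tighter tears its stud loose in the plastic hub), then back the left-hand one off until its fork plate is free, draw the plate out by its tab and lay it flat in the steel parts tray with the tab up. Leave the right-hand nut done up tight on its own plate, and both spools on their spindles.

Things in the scene. Friction and masses are not known exactly. Their poses are not given: they have to be found in the camera images.
- spindle_1: winder spindle, fixed and locked: round grey foot 116 mm across, bearing housing, 96 mm turntable (top at 40 mm), black hub boss, upright 10 mm stud on its axis, its top 157 mm above the bench. Origin on the axis at bench level, z up. Spool, fork plate, collar and T-nut are stacked round the stud. The two spindles look alike, nothing outside tells their threads apart, and either may stand on the left
- nut_1 (a joint): angle of spindle_1's T-nut, rad, anticlockwise seen from above, 0 tight as found. Left-hand thread: clockwise loosens; right-hand: anticlockwise loosens; no mark tells which. Loosening (up to 4.4 rad): drag of up to 0.2 N m, stays where left. Tighter: a hard stop; forced with over 1 N m the stud tears loose in its hub
- stud_1 (a joint): turn (rad) of spindle_1's stud in its plastic hub: 0 and stays so, unless the nut is forced tighter (or past its end stop) with over 1 N m, which tears the stud loose; 0.05 rad is a ruined hub. The nut's angle is counted from the stud
- nut_1_bar (a point): middle of the black T-handle of spindle_1's nut, on the stud's axis: a bar 60 mm long (x), 14 mm thick (y), 22 mm high (z, +-11 mm about this point, 137 mm above the bench when tight); neck 22 mm across below it, stud end up to 9 mm above it. Below: a collar 30 mm across, 5 mm thick, that rises with the nut, 1.59 mm per rad of loosening. Fingertips 2 mm above the bar's lower edge clear the plate's tab
- plate_1: loose aluminium fork plate (0.09 kg) on spindle_1's spool, stud in its slot. 6 mm thick, y +-34 mm, x -34 to +36 mm plus an ear to x = 58; 14 mm slot opens to -x. Origin: underside, on the stud's axis, z up, 86 mm up. 2 mm lips round the nut's collar hold it until the nut is turned 1.3 rad (better 2.3 or more: a pinch can lift the plate 1 mm); then it slides out along its +x; clear of nut and handle after 75 mm
- plate_1_tab (a point): centre of plate_1's upright pull tab: 14 mm along the plate's x, 10 mm along y, 32 mm high, from the plate's top (6 mm above its underside) to 38 mm; this point is 22 mm above the underside and 46 mm along the plate's +x from its origin. Pinch it across its 10 mm from above; the ear below it is 26 mm wide (y)
- spool_1: loose small filament spool, 100 mm across, 46 mm high, 52 mm bore, round the hub boss of spindle_1 on its turntable; origin at the centre of its underside (40 mm above the bench), top flange at 86 mm
- spindle_2: winder spindle, fixed and locked: round grey foot 116 mm across, bearing housing, 96 mm turntable (top at 40 mm), black hub boss, upright 10 mm stud on its axis, its top 157 mm above the bench. Origin on the axis at bench level, z up. Spool, fork plate, collar and T-nut are stacked round the stud. The two spindles look alike, nothing outside tells their threads apart, and either may stand on the left
- nut_2 (a joint): angle of spindle_2's T-nut, rad, anticlockwise seen from above, 0 tight as found. Left-hand thread: clockwise loosens; right-hand: anticlockwise loosens; no mark tells which. Loosening (up to 4.4 rad): drag of up to 0.2 N m, stays where left. Tighter: a hard stop; forced with over 1 N m the stud tears loose in its hub
- stud_2 (a joint): turn (rad) of spindle_2's stud in its plastic hub: 0 and stays so, unless the nut is forced tighter (or past its end stop) with over 1 N m, which tears the stud loose; 0.05 rad is a ruined hub. The nut's angle is counted from the stud
- nut_2_bar (a point): middle of the black T-handle of spindle_2's nut, on the stud's axis: a bar 60 mm long (x), 14 mm thick (y), 22 mm high (z, +-11 mm about this point, 137 mm above the bench when tight); neck 22 mm across below it, stud end up to 9 mm above it. Below: a collar 30 mm across, 5 mm thick, that rises with the nut, 1.59 mm per rad of loosening. Fingertips 2 mm above the bar's lower edge clear the plate's tab
- plate_2: loose aluminium fork plate (0.09 kg) on spindle_2's spool, stud in its slot. 6 mm thick, y +-34 mm, x -34 to +36 mm plus an ear to x = 58; 14 mm slot opens to -x. Origin: underside, on the stud's axis, z up, 86 mm up. 2 mm lips round the nut's collar hold it until the nut is turned 1.3 rad (better 2.3 or more: a pinch can lift the plate 1 mm); then it slides out along its +x; clear of nut and handle after 75 mm
- plate_2_tab (a point): centre of plate_2's upright pull tab: 14 mm along the plate's x, 10 mm along y, 32 mm high, from the plate's top (6 mm above its underside) to 38 mm; this point is 22 mm above the underside and 46 mm along the plate's +x from its origin. Pinch it across its 10 mm from above; the ear below it is 26 mm wide (y)
- spool_2: loose small filament spool, 100 mm across, 46 mm high, 52 mm bore, round the hub boss of spindle_2 on its turntable; origin at the centre of its underside (40 mm above the bench), top flange at 86 mm
- tray: fixed open steel parts tray, outside 140 mm (its x) by 135 mm (its y) by 26 mm high, walls and floor 4 mm thick; origin at the centre of its underside on the bench. The fork plate fits inside it at any heading
Things that resemble listed ones, but are neither listed nor needed, are in the scene too. What is shaped like the plate_1 but brown or green is not meant.

How it is judged:
By the outcome, as a careful person would: the job done as asked, in the order asked, and still so for the second after the job is handed in, with the robot touching nothing.
It also fails if it takes over 62 s, if anything falls off the work surface, if the arm or the gripper's body presses on something with over 40 N, if the wrist force passes 120 N, or if a joint passes its speed limit or range.

## Working session

There is one attempt and no reset: what is moved stays moved. The work goes in short steps, Python scripts to look and compute and a tool call to move; the robot and the scene stay as the last step left them, time stands still between calls to the robot, and variables do not carry over. Pictures are saved under pics/ and viewed, at most 10 in all, crops included, and the job is handed in when it is done.

Besides the shell and the picture viewer there is one more tool, called after "Emit:" as name([rows], argument=value, ...), one row to a line, values as JSON. drive_tool: Moves the arm, as the interface text tells. Its arguments: {"type":"object","properties":{"targets":{"type":"array"},"fingers":{"type":"number"},"newtons":{"type":"number"}},"required":["targets"]}

```bash
mkdir -p pics; ls; python3 - <<'E'
from rig import robot, eyes
import cv2,numpy as np
print(robot.get_state())
for n in ["scene","top"]:
    p,d=eyes.camera(n); cv2.imwrite(f"pics/{n}0.png",p[:,:,::-1]); np.savez(f"{n}0.npz",p=p,d=d)
    print(eyes.get_calibration(n))
E
```

```text
pics
{'clock': 0.0, 'joint_positions': array([-8.14931162e-01,  3.59391885e-01,  1.10689134e-02, -3.77300359e-04,
       -1.22409683e+00, -2.88114572e-01]), 'joint_velocities': array([ 1.95874530e-04, -1.58847896e-05, -3.81526503e-04,  1.42333684e-03,
        9.43971255e-04, -1.43765092e-03]), 'joint_efforts': array([-9.36293945e-04, -5.82717204e+01,  2.93064594e+01,  6.99743316e+00,
        6.87775886e-03, -1.53573164e-04]), 'ee_pos': array([ 0.30411685, -0.60206147,  0.22561894]), 'ee_rot': array([-2.31686470e-01,  9.72790157e-01,  7.92076817e-04, -2.50984964e-04]), 'force': array([-0.39734478, -1.00211485,  0.66732543]), 'torque': array([ 0.04139297, -0.04555211, -0.00662283]), 'gripper_force': 0.0, 'gripper_width': 0.08791250093974633}
{'fx': 479.58372694506465, 'fy': 479.58372694506465, 'cx': 282.883727407171, 'cy': 217.54151444225354, 'rvec': array([ 1.58528494,  1.93014806, -0.82610608]), 'tvec': array([ 0.02998269, -0.25385458,  1.35848105])}
{'fx': 384.0025689164759, 'fy': 384.0025689164759, 'cx': 282.45304873627254, 'cy': 209.2951307980662, 'rvec': array([ 2.11941325, -2.18474123,  0.12695705]), 'tvec': array([0.06217477, 0.50103049, 0.9476326 ])}
```

View pics/scene0.png

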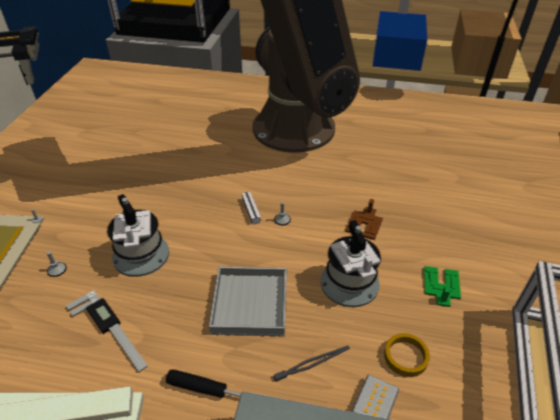

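View pics/top0.png

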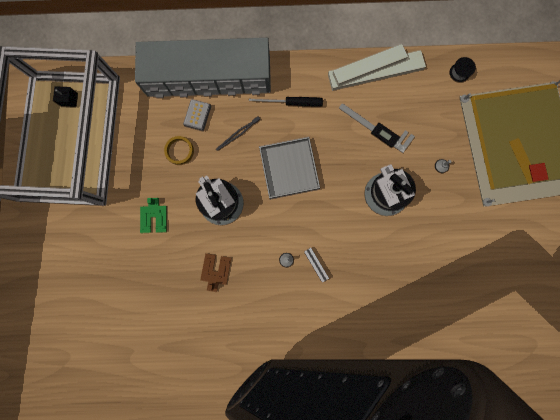

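The scene view shows spindles at about (137,240) and (352,265) with the tray at (250,300). In the top view they are at about (217,198) and (392,188), with the tray at (290,168). Next I'll crop the spindles.

```bash
cat > h.py <<'E'
import numpy as np,cv2
from rig import robot,eyes
def world(name,uv,z=None,depth=None):
    c=eyes.get_calibration(name);R=cv2.Rodrigues(c['rvec'])[0];t=c['tvec']
    r=np.array([(uv[0]-c['cx'])/c['fx'],(uv[1]-c['cy'])/c['fy'],1.])
    o=-R.T@t; d=R.T@r
    return o+d*(depth if depth is not None else (z-o[2])/d[2])
E
python3 - <<'E'
from h import *
p=np.load('top0.npz')['p'];d=np.load('top0.npz')['d']
a=cv2.resize(p[165:225,180:255],None,fx=5.3,fy=8*5.3/8,interpolation=cv2.INTER_CUBIC)
b=cv2.resize(p[155:215,355:430],None,fx=5.3,fy=5.3,interpolation=cv2.INTER_CUBIC)
cv2.imwrite('pics/crop.png',np.hstack([a,b])[:,:,::-1]); print(a.shape)
c=eyes.get_calibration('top');R=cv2.Rodrigues(c['rvec'])[0];print(-R.T@c['tvec'])
# cloud
vv,uu=np.mgrid[0:420,0:560]
r=np.stack([(uu-c['cx'])/c['fx'],(vv-c['cy'])/c['fy'],np.ones(uu.shape)],-1)*d[...,None]
W=(r-c['tvec'])@R
np.save('W.npy',W)
for s in [(slice(165,230),slice(180,255)),(slice(155,220),slice(355,430))]:
    w=W[s].reshape(-1,3)
    for lo,hi in [(.08,.1),(.1,.128),(.138,.153),(.153,.17)]:
        q=w[(w[:,2]>lo)&(w[:,2]<hi)]
        print(lo,len(q),q.mean(0) if len(q) else '',cv2.minAreaRect((q[:,:2]*1000).astype(np.float32)) if len(q)>3 else '')
w=W[135:200,258:325].reshape(-1,3);q=w[(w[:,2]>.015)&(w[:,2]<.04)]
print(cv2.minAreaRect((q[:,:2]*1000).astype(np.float32)))
E
```

```text
(318, 398, 3)
[0.37931223 0.04064756 1.00368063]
0.08 1112 [0.52610253 0.20626244 0.08846922] ((528.38232421875, 207.6757354736328), (97.36038970947266, 99.53736877441406), 79.51161193847656)
0.1 54 [0.55205654 0.21976914 0.11955619] ((545.772705078125, 220.0259246826172), (63.73977279663086, 20.623472213745117), 34.29335021972656)
0.138 156 [0.52749335 0.20756254 0.14609507] ((528.0241088867188, 208.09567260742188), (58.521766662597656, 14.294236183166504), 24.34599494934082)
0.153 11 [0.52838464 0.20824161 0.15480336] ((528.1995849609375, 208.45982360839844), (5.638662338256836, 7.781803607940674), 23.83229637145996)
0.08 1046 [ 0.53623062 -0.22184544  0.08853017] ((538.9725341796875, -226.78651428222656), (97.89242553710938, 98.27003479003906), 69.71705627441406)
0.1 87 [ 0.55732232 -0.21418003  0.11722754] ((554.7898559570312, -216.41748046875), (67.93004608154297, 12.228672981262207), 18.090721130371094)
0.138 171 [ 0.53789205 -0.22547951  0.14586986] ((538.9532470703125, -226.26719665527344), (58.611793518066406, 14.742156982421875), 45.313385009765625)
0.153 14 [ 0.53901454 -0.22702668  0.15558168] ((539.1539306640625, -226.66392517089844), (7.394189834594727, 6.833617687225342), 85.82859802246094)
((614.9959106445312, 26.67003631591797), (141.3009033203125, 135.2204132080078), 9.641186714172363)
```

View pics/crop.png

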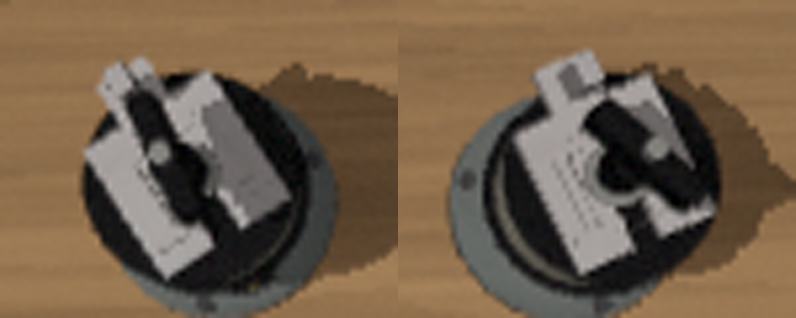

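The left crop shows its bar almost in line with the tab, which points up-left. In the right crop the bar is turned about 20–25° from its tab. The slots open down-right. Next I'll measure the plate and tab headings.

```bash
python3 - <<'E'
from h import *
z=np.load('top0.npz');p=z['p'].astype(int);W=np.load('W.npy')
br=(p.min(-1)>110)&(p.max(-1)-p.min(-1)<25)
for n,s,c in [('L',(slice(165,230),slice(180,255)),(528,208)),('R',(slice(155,220),slice(355,430)),(539,-226.5))]:
    w=W[s].reshape(-1,3);b=br[s].ravel()
    q=w[b&(w[:,2]>.118)&(w[:,2]<.13)][:,:2]*1000
    m=q.mean(0)-c;print(n,len(q),q.mean(0),np.hypot(*m),np.degrees(np.arctan2(m[1],m[0])))
    rect=cv2.minAreaRect(q.astype(np.float32));print(rect)
    q=w[b&(w[:,2]>.085)&(w[:,2]<.1)][:,:2]*1000
    print(len(q),cv2.minAreaRect(q.astype(np.float32)))
    # best heading: narrow width
    for a in range(0,50,3):
        u=np.array([np.cos(np.radians(a)),np.sin(np.radians(a))]);v=np.array([-u[1],u[0]])
        x=(q-c)@u;y=(q-c)@v;k=x<34
        print(a,np.round([np.percentile(y[k],1),np.percentile(y[k],99),np.percentile(x,.5)],1),end=' ')
    print()
E
```

```text
L 22 [566.33192755 232.7502306 ] 45.62795836515398 32.84959753787859
((566.1375122070312, 232.5958709716797), (12.793869972229004, 8.621204376220703), 27.03479766845703)
379 ((538.25927734375, 214.2783203125), (90.5625228881836, 67.68244934082031), 32.098045349121094)
0 [-23.9  43.6 -42. ] 3 [-22.9  43.  -41.7] 6 [-22.1  42.3 -41.2] 9 [-21.2  41.4 -40.7] 12 [-20.3  40.3 -40. ] 15 [-20.7  39.2 -39.2] 18 [-22.1  38.  -38.2] 21 [-25.   36.9 -37. ] 24 [-27.6  35.7 -35.8] 27 [-29.5  34.6 -34.9] 30 [-31.   33.6 -33.9] 33 [-33.   33.3 -32.6] 36 [-34.3  34.  -31.7] 39 [-35.5  35.1 -31. ] 42 [-36.6  35.7 -31.2] 45 [-37.8  36.4 -31.4] 48 [-39.2  37.6 -31.6] 
R 23 [ 581.43085044 -208.80437074] 45.972952523294545 22.638396266933235
((581.6224365234375, -209.24256896972656), (13.073960304260254, 8.586682319641113), 33.23729705810547)
480 ((550.6043090820312, -223.597900390625), (91.3962173461914, 70.64005279541016), 21.85468101501465)
0 [-35.6  39.9 -41.3] 3 [-34.5  38.9 -40.4] 6 [-33.4  37.8 -39.4] 9 [-32.1  37.  -38.3] 12 [-33.   36.2 -37. ] 15 [-33.   35.4 -35.8] 18 [-32.2  34.4 -34.6] 21 [-33.2  33.4 -33.5] 24 [-34.1  33.2 -33.1] 27 [-36.   33.7 -34.3] 30 [-37.1  34.9 -35.5] 33 [-38.2  36.1 -36.7] 36 [-39.4  37.3 -37.9] 39 [-40.4  38.2 -38.9] 42 [-41.2  39.1 -39.8] 45 [-41.8  40.1 -40.6] 48 [-42.4  40.9 -41.3]
```

```bash
cat >> h.py <<'E'
from scipy.spatial.transform import Rotation as Ro
import sys
def go(x,y,z,hy,base=None):
    "shift (mm) in tool axes and yaw (deg) to world mm target with tool-y heading hy deg"
    s=robot.get_state();R=Ro.from_quat(s['ee_rot']).as_matrix()
    d=R.T@(np.array([x,y,z])/1000-s['ee_pos'])*1000
    h=np.degrees(np.arctan2(R[1,1],R[0,1]))
    print('t%.2f'%s['clock'],'pos',np.round(s['ee_pos']*1000,1),'hy %.1f'%h,'q6 %.1f'%np.degrees(s['joint_positions'][5]),'w %.1f'%(s['gripper_width']*1000),'F',np.round(s['force'],1),'T',np.round(s['torque'],2))
    print('shift mm',np.round(d,1),'yaw %.1f'%((h-hy+180)%360-180))
if __name__=='__main__': go(*map(float,sys.argv[1:5]))
E
python3 h.py 539 -226.8 190 135.3
```

```text
t0.10 pos [ 304.2 -602.1  225.7] hy 116.8 q6 -16.5 w 87.5 F [ 0.2 -1.  -0.7] T [ 0.01 -0.02  0.03]
shift mm [-378.8  229.1   36. ] yaw -18.5
```

Emit:
drive_tool([
  [[-0.379,0.229,0.03],-18.5],
  [[-0.379,0.229,0.03],-18.5],
  [[-0.379,0.229,0.03],-18.5],
  [[-0.379,0.229,0.03],-18.5],
  [[-0.379,0.229,0.03],-18.5],
], fingers=0.5, newtons=10)

```text
clock: 0.52
ee_pos: [0.4151, -0.4245, 0.212]
ee_rot: [-0.385, 0.923, 0.0, -0.0]
force: [1.3, -0.9, -0.6]
gripper_width: 0.0595
gripper_force: 0.0
```

```bash
python3 h.py 539 -226.8 190 135.3
```

```text
t0.52 pos [ 415.1 -424.5  212. ] hy 135.3 q6 -17.9 w 59.5 F [ 1.3 -0.9 -0.6] T [-0.04 -0.16 -0.06]
shift mm [-227.7   51.    22. ] yaw -0.0
```

Emit:
drive_tool([
  [[-0.228,0.051,0.022],0],
  [[-0.228,0.051,0.022],0],
  [[-0.228,0.051,0.022],0],
  [[-0.228,0.051,0.022],0],
  [[-0.228,0.051,0.022],0],
])

```text
clock: 0.93
ee_pos: [0.5254, -0.2486, 0.1927]
ee_rot: [-0.385, 0.923, 0.0, -0.0]
force: [0.8, -0.9, 0.4]
gripper_width: 0.044
gripper_force: 0.0
```

```bash
python3 h.py 539 -226.8 170 135.3
```

```text
t0.93 pos [ 525.4 -248.6  192.7] hy 135.3 q6 -38.6 w 44.0 F [ 0.8 -0.9  0.4] T [-0.04 -0.09 -0.01]
shift mm [-25.    5.6  22.7] yaw 0.0
```

Emit:
drive_tool([
  [[-0.025,0.006,0.01],0],
  [[-0.025,0.006,0.03],0],
  [[-0.025,0.006,0.03],0],
  [[-0.025,0.006,0.03],0],
])

```text
clock: 1.27
ee_pos: [0.5373, -0.2282, 0.162]
ee_rot: [-0.385, 0.923, 0.001, -0.001]
force: [1.0, -0.8, 1.2]
gripper_width: 0.0441
gripper_force: 0.0
```

```bash
python3 h.py 539 -226.8 129 135.3; python3 - <<'E'
from h import *
p,d=eyes.camera('wrist');cv2.imwrite('pics/w1.png',p[:,:,::-1])
E
```

```text
t1.27 pos [ 537.3 -228.2  162. ] hy 135.3 q6 -40.8 w 44.1 F [ 1.  -0.8  1.2] T [-0.03  0.08 -0.02]
shift mm [-2.3 -0.3 33. ] yaw 0.0
```

View pics/w1.png

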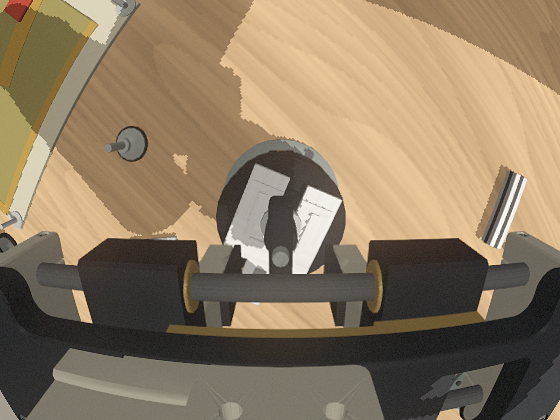

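The wrist view shows the bar at about (282,235), aligned and centred between the fingers at columns 220 and 345. I'll descend and close gently.

Emit:
drive_tool([
  [[-0.002,0,0.033],0],
  [[-0.002,0,0.033],0],
  [[-0.002,0,0.033],0],
])

```text
clock: 1.57
ee_pos: [0.5384, -0.228, 0.13]
ee_rot: [-0.385, 0.923, 0.0, -0.001]
force: [-0.2, -0.1, 0.4]
gripper_width: 0.0439
gripper_force: 0.0
```

Emit:
drive_tool([
  [[0,0,0],0],
  [[0,0,0],0],
  [[0,0,0],0],
  [[0,0,0],0],
  [[0,0,0],0],
], fingers=0, newtons=15)

```text
clock: 1.98
ee_pos: [0.5398, -0.2273, 0.1307]
ee_rot: [-0.385, 0.923, -0.0, 0.0]
force: [0.5, -0.3, 0.0]
gripper_width: 0.0161
gripper_force: 0.0
```

```bash
python3 h.py 539 -226.8 128.5 135.3
```

```text
t1.98 pos [ 539.8 -227.3  130.7] hy 135.3 q6 -41.0 w 16.1 F [ 0.5 -0.3  0. ] T [0.01 0.05 0.01]
shift mm [0.2 0.9 2.2] yaw -0.0
```

Emit:
drive_tool([
  [[0,0.0005,0.002],0],
  [[0,0.0005,0.002],0],
  [[0,0.0005,0.002],1],
  [[0,0.0005,0.002],2],
  [[0,0.0005,0.002],2],
])

```text
clock: 2.4
ee_pos: [0.5402, -0.2273, 0.13]
ee_rot: [-0.369, 0.929, -0.001, 0.001]
force: [-1.4, -0.4, 10.3]
gripper_width: 0.0138
gripper_force: 15.0
```

```bash
python3 h.py 539 -226.8 128.5 135.3
```

```text
t2.40 pos [ 540.2 -227.3  130. ] hy 133.3 q6 -43.1 w 13.8 F [-1.4 -0.4 10.3] T [0.12 0.83 0.12]
shift mm [0.5 1.2 1.5] yaw -2.0
```

Emit:
drive_tool([
  [[0,0,-0.001],1],
  [[0,0,-0.001],2],
  [[0,0,-0.001],3],
  [[0,0,-0.001],4],
  [[0,0,-0.001],4],
])

```text
clock: 2.82
ee_pos: [0.5402, -0.2273, 0.13]
ee_rot: [-0.336, 0.942, -0.001, 0.001]
force: [-0.8, -2.0, 7.0]
gripper_width: 0.0139
gripper_force: 15.0
```

```bash
python3 h.py 539 -226.8 128.5 135.3
```

```text
t2.82 pos [ 540.2 -227.3  130. ] hy 129.2 q6 -47.1 w 13.9 F [-0.8 -2.   7. ] T [-0.65 -0.05  0.12]
shift mm [0.6 1.2 1.5] yaw -6.1
```

The width stayed at 13.9 mm and the torque at 0.12 N m through 6° clockwise, so the nut is following. That makes the right-hand spindle's nut the left-hand thread. I'll carry on a bit further to confirm.

Emit:
drive_tool([
  [[0,0,-0.001],3],
  [[0,0,-0.001],6],
  [[0,0,-0.001],10],
  [[0,0,-0.001],15],
  [[0,0,-0.001],20],
], newtons=25)

```text
clock: 3.23
ee_pos: [0.5403, -0.2275, 0.1306]
ee_rot: [-0.166, 0.986, -0.001, 0.001]
force: [2.1, -3.6, 3.5]
gripper_width: 0.0138
gripper_force: 25.0
```

```bash
python3 h.py 539 -226.8 128.5 135.3
```

```text
t3.23 pos [ 540.3 -227.5  130.6] hy 109.1 q6 -67.3 w 13.8 F [ 2.1 -3.6  3.5] T [-1.61 -0.6   0.19]
shift mm [1.  1.1 2.1] yaw -26.2
```

Emit:
drive_tool([
  [[0,0,-0.0005],7],
  [[0,0,-0.0005],14],
  [[0,0,-0.001],21],
  [[0,0,-0.001],28],
  [[0,0,-0.0015],35],
])

```text
clock: 3.65
ee_pos: [0.5402, -0.228, 0.1318]
ee_rot: [0.14, 0.99, -0.001, 0.001]
force: [2.6, -7.7, -2.4]
gripper_width: 0.0137
gripper_force: 25.0
```

Emit:
drive_tool([
  [[0,0,-0.0002],7],
  [[0,0,-0.0004],14],
  [[0,0,-0.0006],21],
  [[0,0,-0.0008],28],
  [[0,0,-0.001],35],
])

```text
clock: 4.07
ee_pos: [0.5398, -0.2283, 0.1328]
ee_rot: [0.431, 0.902, -0.001, 0.001]
force: [2.2, -9.1, -1.4]
gripper_width: 0.014
gripper_force: 25.0
```

```bash
python3 h.py 539 -226.8 128.5 135.3
```

```text
t4.07 pos [ 539.8 -228.3  132.8] hy 38.9 q6 -137.4 w 14.0 F [ 2.2 -9.1 -1.4] T [-3.63 -0.69  0.18]
shift mm [1.7 0.3 4.3] yaw -96.4
```

Emit:
drive_tool([
  [[0,0,-0.0002],7],
  [[0,0,-0.0004],14],
  [[0,0,-0.0006],21],
  [[0,0,-0.0008],28],
  [[0,0,-0.001],34],
])

```text
clock: 4.48
ee_pos: [0.5394, -0.2284, 0.1337]
ee_rot: [0.676, 0.737, -0.001, 0.001]
force: [0.8, -8.9, 0.2]
gripper_width: 0.0139
gripper_force: 25.0
```

Emit:
drive_tool([
  [[0,0,0],0],
  [[0,0,0],0],
  [[0,0,0],0],
], fingers=0.5)

```text
clock: 4.73
ee_pos: [0.5388, -0.2265, 0.133]
ee_rot: [0.673, 0.74, -0.0, -0.001]
force: [0.2, 0.4, -0.3]
gripper_width: 0.0285
gripper_force: 0.0
```

```bash
python3 h.py 581.3 -208.9 200 112.5
```

```text
t4.73 pos [ 538.8 -226.5  133. ] hy 5.4 q6 -170.9 w 28.5 F [ 0.2  0.4 -0.3] T [-0.11 -0.02  0.02]
shift mm [ 13.6  43.9 -67. ] yaw -107.1
```

Emit:
drive_tool([
  [[0,0,-0.035],0],
  [[0.014,0.044,-0.05],-7],
  [[0.014,0.044,-0.05],-14],
  [[0.014,0.044,-0.05],-21],
  [[0.014,0.044,-0.05],-28],
])

```text
clock: 5.15
ee_pos: [0.5823, -0.2079, 0.1833]
ee_rot: [0.471, 0.882, 0.0, -0.0]
force: [0.6, -0.2, -0.6]
gripper_width: 0.0437
gripper_force: 0.0
```

Emit:
drive_tool([
  [[0,0,0],-40],
  [[0,0,0],-40],
  [[0,0,0],-40],
  [[0,0,0],-40],
  [[0,0,0],-40],
])

```text
clock: 5.57
ee_pos: [0.5815, -0.2083, 0.1831]
ee_rot: [0.177, 0.984, 0.0, -0.0]
force: [-0.0, 0.3, 0.2]
gripper_width: 0.0437
gripper_force: 0.0
```

Emit:
drive_tool([
  [[0,0,0],-40],
  [[0,0,0],-40],
  [[0,0,0],-40],
  [[0,0,0],-40],
  [[0,0,0],-40],
])

```text
clock: 5.98
ee_pos: [0.5815, -0.2083, 0.1831]
ee_rot: [-0.134, 0.991, 0.0, -0.0]
force: [-0.9, 1.0, -0.0]
gripper_width: 0.0436
gripper_force: 0.0
```

```bash
python3 h.py 581.3 -208.9 140 112.5;  python3 - <<'E'
from h import *
p,d=eyes.camera('wrist');cv2.imwrite('pics/w2.png',p[:,:,::-1])
E
```

```text
t5.98 pos [ 581.5 -208.3  183.1] hy 105.4 q6 -73.0 w 43.6 F [-0.9  1.  -0. ] T [-0.03 -0.01 -0.02]
shift mm [ 0.4 -0.5 43.1] yaw -7.1
```

View pics/w2.png

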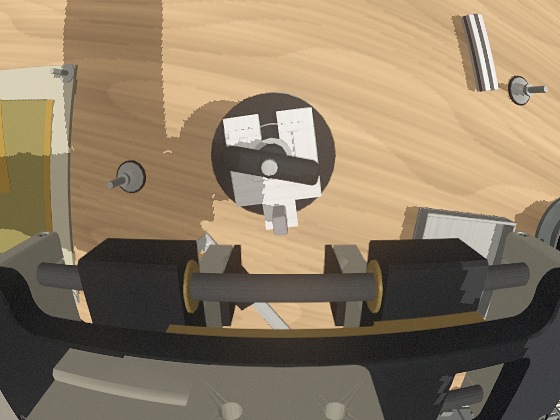

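The wrist view shows the plate in place, the bar turned across it, and the tab at (279,218), centred between the fingers.

Emit:
drive_tool([
  [[0,0,0.035],-7],
  [[0,-0.0005,0.06],-7],
  [[0,-0.0005,0.084],-7],
  [[0,-0.0005,0.084],-7],
  [[0,-0.0005,0.084],-7],
])

```text
clock: 6.45
ee_pos: [0.5811, -0.2091, 0.0985]
ee_rot: [-0.19, 0.982, 0.0, -0.002]
force: [-0.1, -0.1, 0.5]
gripper_width: 0.0438
gripper_force: 0.0
```

Emit:
drive_tool([
  [[0,0,0],0],
  [[0,0,0],0],
  [[0,0,0],0],
  [[0,0,0],0],
  [[0,0,0],0],
], fingers=0, newtons=30)

```text
clock: 6.87
ee_pos: [0.5822, -0.2093, 0.1004]
ee_rot: [-0.19, 0.982, -0.0, 0.001]
force: [-0.5, 0.3, 0.7]
gripper_width: 0.0163
gripper_force: 0.0
```

Emit:
drive_tool([
  [[0,0,0],0],
  [[0,0,0],0],
  [[0,0,0],0],
])

```text
clock: 7.12
ee_pos: [0.5821, -0.2094, 0.1001]
ee_rot: [-0.19, 0.982, -0.0, 0.0]
force: [-1.5, 0.8, 5.7]
gripper_width: 0.0098
gripper_force: 30.0
```

```bash
python3 h.py 655.2 -178.3 99 112.5
```

```text
t7.12 pos [ 582.1 -209.4  100.1] hy 111.9 q6 -66.4 w 9.8 F [-1.5  0.8  5.7] T [ 0.3   0.33 -0.06]
shift mm [-79.4   1.5   1.1] yaw -0.6
```

Emit:
drive_tool([
  [[-0.004,0,-0.0005],0],
  [[-0.008,0,-0.0007],0],
  [[-0.012,0,-0.0007],0],
  [[-0.018,0,-0.0007],0],
  [[-0.025,0,-0.0007],0],
])

```text
clock: 7.53
ee_pos: [0.6054, -0.1998, 0.1]
ee_rot: [-0.19, 0.982, 0.0, -0.0]
force: [-2.1, -0.1, 0.6]
gripper_width: 0.0099
gripper_force: 30.0
```

```bash
python3 h.py 658.9 -176.7 101 112.5
```

```text
t7.53 pos [ 605.4 -199.8  100. ] hy 111.9 q6 -67.3 w 9.9 F [-2.1 -0.1  0.6] T [-0.13  0.39 -0.03]
shift mm [-58.3   1.5  -1. ] yaw -0.6
```

Sliding out freely.

Emit:
drive_tool([
  [[-0.014,0,0],0],
  [[-0.028,0,0],0],
  [[-0.042,0,0],0],
  [[-0.056,0.001,0],0],
  [[-0.066,0.001,0],0],
])

```text
clock: 7.95
ee_pos: [0.6674, -0.1735, 0.0996]
ee_rot: [-0.19, 0.982, 0.0, 0.0]
force: [0.1, -0.2, -1.6]
gripper_width: 0.0097
gripper_force: 30.0
```

Emit:
drive_tool([
  [[0,0,0],0],
  [[0,0,-0.01],0],
  [[0,0,-0.03],0],
  [[0,0,-0.03],0],
])

```text
clock: 8.28
ee_pos: [0.6675, -0.175, 0.1344]
ee_rot: [-0.19, 0.982, -0.001, 0.002]
force: [0.8, 1.0, 0.7]
gripper_width: 0.0096
gripper_force: 30.0
```

```bash
python3 - <<'E'
from h import *
p,d=eyes.camera('wrist');cv2.imwrite('pics/w3.png',p[:,:,::-1])
E
python3 h.py 646.1 59.7 100 142.5; python3 h.py 657 32 130 99.6
```

```text
t8.33 pos [ 667.1 -174.8  133.1] hy 111.9 q6 -69.6 w 9.9 F [-0.1 -0.1 -1.3] T [ 0.03 -0.04  0.01]
shift mm [-68.  225.4  32.9] yaw -30.6
t8.33 pos [ 667.1 -174.8  133.1] hy 111.9 q6 -69.6 w 9.9 F [-0.1 -0.1 -1.3] T [ 0.03 -0.04  0.01]
shift mm [-67.9 195.6   2.9] yaw 12.3
```

View pics/w3.png

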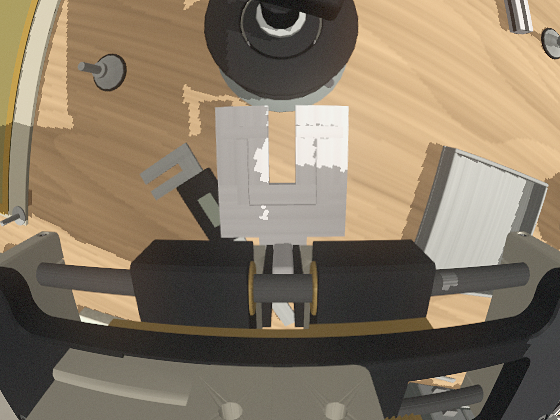

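The plate is out, held level and clear, and the spool is still on its spindle. Now to the tray.

Emit:
drive_tool([
  [[-0.06,0.196,0],12],
  [[-0.06,0.196,0],12],
  [[-0.06,0.196,0],12],
  [[-0.06,0.196,0],12],
  [[-0.06,0.196,0],12],
])

```text
clock: 8.75
ee_pos: [0.6474, 0.0314, 0.1302]
ee_rot: [-0.086, 0.996, 0.0, -0.0]
force: [0.2, -0.2, -0.5]
gripper_width: 0.0099
gripper_force: 30.0
```

```bash
python3 h.py 648.5 32.4 60 99.6
```

```text
t8.75 pos [647.4  31.4 130.2] hy 99.9 q6 -100.1 w 9.9 F [ 0.2 -0.2 -0.5] T [ 0.01 -0.16  0.03]
shift mm [-1.3  0.8 70.2] yaw 0.3
```

Emit:
drive_tool([
  [[0,0,0.03],0],
  [[0,0,0.06],0],
  [[0,0,0.085],0],
  [[0,0,0.1],0],
  [[0,0,0.1],0],
])

```text
clock: 9.17
ee_pos: [0.6452, 0.0291, 0.0262]
ee_rot: [-0.086, 0.996, -0.0, -0.003]
force: [-0.5, -0.8, -1.1]
gripper_width: 0.0095
gripper_force: 30.0
```

```bash
python3 h.py 648.5 32.4 18 99.6
```

```text
t9.17 pos [645.2  29.1  26.2] hy 99.9 q6 -99.9 w 9.5 F [-0.5 -0.8 -1.1] T [-0.05  0.06 -0.  ]
shift mm [-3.9  2.7  8.2] yaw 0.3
```

Emit:
drive_tool([
  [[0,0,0.002],0],
  [[0,0,0.003],0],
  [[0,0,0.003],0],
])

```text
clock: 9.42
ee_pos: [0.6492, 0.0299, 0.0285]
ee_rot: [-0.086, 0.996, 0.0, 0.001]
force: [0.1, -0.1, -1.2]
gripper_width: 0.0101
gripper_force: 30.0
```

```bash
python3 h.py 648.5 32.4 18 99.6
```

```text
t9.42 pos [649.2  29.9  28.5] hy 99.9 q6 -99.9 w 10.1 F [ 0.1 -0.1 -1.2] T [-0.01 -0.03  0.  ]
shift mm [ 0.3  2.6 10.5] yaw 0.3
```

Emit:
drive_tool([
  [[0,0.001,0.004],0],
  [[0,0.001,0.007],0],
  [[0,0.001,0.0095],0],
  [[0,0.001,0.0095],0],
  [[0,0.001,0.0095],0],
])

```text
clock: 9.83
ee_pos: [0.6485, 0.0309, 0.018]
ee_rot: [-0.087, 0.996, -0.0, 0.0]
force: [-0.3, 0.1, 2.9]
gripper_width: 0.0099
gripper_force: 30.0
```

```bash
python3 h.py 648.5 32.4 18 99.6
```

```text
t9.83 pos [648.5  30.9  18. ] hy 99.9 q6 -100.0 w 9.9 F [-0.3  0.1  2.9] T [0.09 0.23 0.08]
shift mm [-0.3  1.5  0. ] yaw 0.3
```

On the floor (contact +2.9 N). Release, lift and move back clear for a check.

Emit:
drive_tool([
  [[0,0,0],0],
  [[0,0,0],0],
  [[0,0,0],0],
  [[0,0,0],0],
], fingers=0.45)

```text
clock: 10.17
ee_pos: [0.6482, 0.0309, 0.0175]
ee_rot: [-0.086, 0.996, 0.0, -0.0]
force: [0.1, -0.6, -0.3]
gripper_width: 0.0308
gripper_force: 0.0
```

Emit:
drive_tool([
  [[0,0,-0.03],0],
  [[0,0,-0.07],0],
  [[0,0,-0.11],0],
  [[0,0,-0.15],0],
  [[0,0,-0.18],0],
])

```text
clock: 10.58
ee_pos: [0.6489, 0.0308, 0.2015]
ee_rot: [-0.087, 0.996, 0.0, 0.002]
force: [0.9, -0.3, 0.1]
gripper_width: 0.0391
gripper_force: 0.0
```

Emit:
drive_tool([
  [[0.2,0,-0.02],0],
  [[0.2,0,-0.02],0],
  [[0.2,0,-0.02],0],
  [[0.2,0,-0.02],0],
  [[0.2,0,-0.02],0],
])

```text
clock: 11.0
ee_pos: [0.4485, -0.0044, 0.2176]
ee_rot: [-0.086, 0.996, 0.0, -0.0]
force: [0.1, -0.3, 0.3]
gripper_width: 0.0393
gripper_force: 0.0
```

```bash
python3 h.py 648.5 32.4 18 99.6; python3 - <<'E'
from h import *
p,d=eyes.camera('scene');cv2.imwrite('pics/s2.png',cv2.resize(p[170:350,90:410],None,fx=2.4,fy=2.4)[:,:,::-1])
E
```

```text
t11.00 pos [448.5  -4.4 217.6] hy 99.9 q6 -104.8 w 39.3 F [ 0.1 -0.3  0.3] T [ 0.1  -0.    0.03]
shift mm [-203.4    1.8  199.5] yaw 0.3
```

View pics/s2.png

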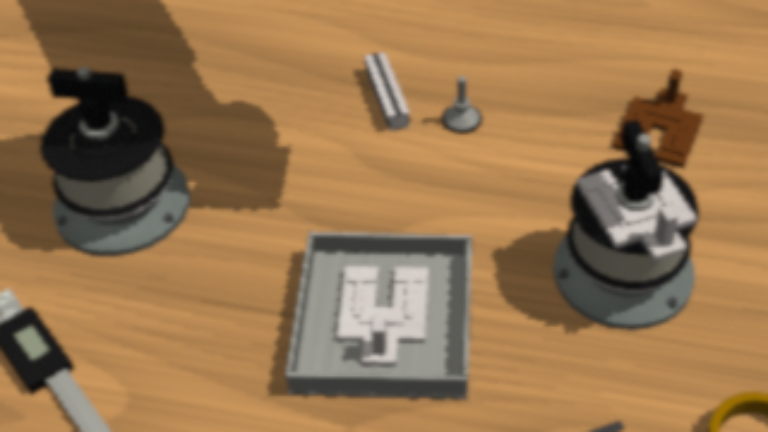

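The plate lies flat in the tray with its tab up at (380,345). The spool and loosened nut remain on the bare spindle at (105,150), and the other spindle at (635,220) is untouched.

```bash
python3 -c "
from rig import robot
print(robot.sign_off())"
```

```text
the job is handed in; nothing more can be done
None
```

The job is handed in at about 11 s: the nut on the robot's right-hand spindle gave clockwise, so it is the left-hand thread; I backed it off about 2.3 rad, and its fork plate now lies flat in the tray with the tab up. I left the other nut untouched and tight on its plate, taking it as right-hand without trying it, and both spools are still on their spindles.

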